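Charge the oiling unit and set its valve two turns open, holding the crank

TASK

Charge the oiling unit: pull the upright black grip of its sprung pump straight out until the orange pointer stands at the red line, not beyond, keep it there for a moment, then let it go fully home. Then take the red hand wheel by its crank knob, close the valve clockwise to its stop, and back it off exactly two full turns. The wheel's spring would run it back, so finish still gripping the crank knob, with the wheel still; leave the other things on the bench where they are.

Things in the scene. Friction and masses are not known exactly. Their poses are not given: they have to be found in the camera images.
- oiler: the oiling unit, bolted to the bench: dark foot plate 170 x 310 x 12 mm, green manifold up to 46 mm high, pump barrel and brass valve body (nothing but the two grips and the wheel is higher than 64 mm). Origin on the bench, 10 mm further along +x than the plate's middle; its x axis points away from the robot (turned by up to about 0.3 rad), z up. The pump lies along the line y = +100 mm of this frame, the valve axis at x = 0, y = -90 mm
- pump_grip (a point): middle of the graspable upper part of the pump's upright black plastic grip (round, about 23 mm across there; the top is 18 mm above this point, which lies 92 mm above the bench; the barrel behind the grip ends 28 mm below this point). It moves with the pump rod
- pump (a joint): how far the pump rod is drawn out, m: 0 fully home, grows as the grip is pulled along the unit's -x (level, toward the robot), end stop at 0.050; the red line is at 0.030. A spring pulls it back: about 4.5 N at home, 9 N at the line, so it returns by itself when let go
- pump_line (a point): the red line on the white scale strip on the foot plate beside the pump; the orange pointer, fixed to the rod, points straight down at the strip 30 mm sideways (unit's +y) of the grip's axis and stands 30 mm from the line when home
- crank_knob: the black crank knob that stands upright on the red wheel's rim: 20 mm in diameter, 44 mm high, turns freely on its own pin, so the fingers may keep one direction while the wheel goes round. Origin at the middle of its foot (71 mm above the bench), axes turn with it
- knob_grip (a point): point to grip the crank knob: on its axis, 96 mm above the bench, 19 mm below its top and 25 mm above its foot
- valve_axis (a point): point on the wheel's upright axis at the height of knob_grip; the knob's axis circles it at a radius of 55 mm. The wheel is 121 mm across, its rim's top is 68 mm above the bench, the top of its boss under the knob and of its hub at most 72 mm
- shut_mark (a point): white stripe on the foot plate, on the robot's side of the wheel: the knob stands over the line from the axis to this mark when the valve is shut, and again at each full turn
- valve (a joint): angle of the wheel, rad: 0 shut against the stop, grows as it is opened anticlockwise seen from above (two turns = 12.57), far stop at three turns (18.85). At the start it is between 0.3 and 0.75 of a turn open and stays there by friction. The friction is about 0.10 N m and a spring closes it with 0.017 N m per rad: beyond about one turn the wheel runs back if let go; at two turns the knob takes about 6 N to push further open
- spray_can: upright spray can 65 mm in diameter, 190 mm high, a bystander; origin under its middle
- tin_screws: open tin of screws 75 mm in diameter, 46 mm high, a bystander; origin under its middle
- pliers_red: pliers with red handles, 181 x 55 x 14 mm, lying flat, a bystander; origin under its middle
- tape_black: roll of black tape 69 mm in diameter, 19 mm high, a bystander; origin under its middle

How it is judged:
By the outcome, as a careful person would: the job done as asked, in the order asked, and still so for the second after the job is handed in, while the arm keeps its last pose, push and grip.
It also fails if it takes over 72 s, if anything falls off the work surface, if the arm or the gripper's body presses on something with over 40 N, if the wrist force passes 120 N, or if a joint passes its speed limit or range.

ROBOT

A 6-joint arm with a two-finger parallel gripper is mounted at the origin on a cart in front of the work surface, level with it; the furniture and walls round the work are solid. World frame = base frame: x ahead of the robot, y to its left, z up, the work surface at z = 0. Lengths are in m, angles in rad, forces in N, time in s.
With the tool pointing down it reaches from about 0.35 to 0.775 m from the base axis. Payload 7.3 kg.
Tool frame: the origin (TCP) lies on the centre line of the jaws, within the pads' length; the fingertips stand 17 mm ahead of it and the grasp point (between the pads) lies 2 mm behind it (robot.tcp_to_tips is the distance from the TCP to the fingertips, in m); z points along the fingers, y is the line along which they close (so a half turn about z gives the same grasp; the last joint's range is limited). The gripper opens to 92 mm and grips with 3 to 60 N. Pads are 19 mm wide; open, the fingers measure 130 mm over their backs; the gripper's body (75 mm by 190 mm) begins 47 mm behind the grasp point.
Start: joints at [1.145, 0.342, 1.524, -0, 1.275, -0.146], TCP at [0.145, 0.505, 0.244] pointing down, gripper open.
Joint ranges: [-2.53, 2.53], [-0.77, 2.02], [0.04, 2.7], [-1, 4.14], [0.28, 2.66], [-3.11, 3.11]. Speed limits (rad/s): [2.57, 2.57, 3.14, 3.14, 3.14, 3.14].

INTERFACE

Orientations are given as [roll, pitch, yaw] about the fixed x, y, z axes, in that order (R = Rz(yaw) Ry(pitch) Rx(roll)).
In Python, from cell import robot gives the robot as it stands. The module is installed in compiled form; this text tells all that it offers.
- The arm moves only by the tool carry_out, never from a script. Its argument "commands" is a list of rows, each a list of 3 entries, a list of its own where there are three numbers: the shift along the tool's x, y, z in m, then the turn about the tool's z in rad, then the opening, from 0 (shut) to 1 (fully open). In form: [[[dx, dy, dz], yaw, claw], ...]. A call has 1 to 20 rows; each row shifts and turns the commanded pose from where the row before left it, along the tool's axes as they then stand; what a row does not reach is not made up. A row lasts 1/8 s, in which the tool goes at most 62.5 mm and 10.7 degrees, less where a joint would pass 70% of its speed; a pose out of reach is approached as far as the arm can. A call is refused whole if a number of a shift passes 0.0625 or a number of a turn 0.188, either way. A call with a gripper value outside its range is refused whole. The fingers move at their own pace and stop on an object; "newtons" is the grip in N (left out, the last holds). Time passes only in rows, so rows that do not move let the fingers close. It gives the time, the measured TCP pose, the force, the opening and the grip force at its end, in the units of the state.
- robot.observe(): the state, without advancing time (a new reading comes with each control period).
- robot.read_camera(name): name is "scene" or "top" or "wrist"; returns a dict with "pixels" (384x512x3 uint8, red, green, blue), "fx", "fy", "cx", "cy" (pixels), "view" (4x4, takes a point from world to camera coordinates); the wrist camera has in their place "T_tool_cam" (4x4, takes a point from camera to tool coordinates, whose origin is the TCP and whose axes are the flange's). Camera axes: x right, y up, looking along -z (the intrinsics and any distortion apply to the point x, -y, -z); pixel columns grow to the right and rows downward; lengths in m; the calibration is good to about 2 mm. A picture is of the moment at which its call begins: read the wrist's pose just before it. There is no depth.
- robot.hand_in(): hands the job in; it is judged then, once.
Trained networks look in a picture, given as the dict that the camera call returned (one of the last four; its "shot" number tells which), for a name from the list of things; names that differ only in an ending like _2 or _b are one class to them, and where a whole thing is asked for, a point or a joint stands for the part that bears it (a point fixed in the world has none). Each returns a list of dicts, best first, with "p" (0 to 1); they miss things now and then, are a little off and sometimes report something else, mostly with a low value. They report only what shows in the picture. A call takes as long as a camera call.
- robot.find_in(picture, name): "at" ([column, row] in pixels, amid what is visible of it).
- robot.tip_of(picture, name): "at" ([column, row] in pixels: a listed point, or the origin of a listed thing).
The state is a dict: "time": time; "qpos": joint angles; "qvel": joint speeds; "joint_efforts": joint torques, N m; "tool_pos": TCP position; "tool_rot": TCP orientation; "contact_force": force on the tool from outside, world axes, zero at the start; "torque": the same for the moment, N m; "opening": finger opening in m; "grip_force": force on a finger pad.
Only numpy, scipy, OpenCV 4.12 (cv2) and the standard library are available. Lean on these libraries where they do the work, as an engineer would, in place of code of your own. Each camera call takes 0.05 s, during which the arm holds its last target. There are 200 camera calls.

## Working session

There is one attempt and no reset: what is moved stays moved. The work goes in short steps, Python scripts to look and compute and a tool call to move; the robot and the scene stay as the last step left them, time stands still between calls to the robot, and variables do not carry over. Pictures are saved under pics/ and viewed, at most 10 in all, crops included, and the job is handed in when it is done.

Besides the shell and the picture viewer there is one more tool, called after "Call:" by a JSON object that holds its "name" and its "arguments". carry_out: Moves the arm, as the interface text tells. Its arguments: {"type":"object","properties":{"commands":{"type":"array"},"newtons":{"type":"number"}},"required":["commands"]}

```bash
mkdir -p pics
cat > h.py <<'E'
import numpy as np, cv2
from cell import robot
def ray(p,at):
    V=np.array(p["view"]) if "view" in p else None
    d=np.array([(at[0]-p["cx"])/p["fx"],-(at[1]-p["cy"])/p["fy"],-1.0])
    if V is not None: T=np.linalg.inv(V)
    else: T=p["T"]
    return T[:3,3],T[:3,:3]@d
def onz(p,at,z):
    o,d=ray(p,at); return o+d*(z-o[2])/d[2]
def rot(s):
    from scipy.spatial.transform import Rotation as R
    return R.from_euler('xyz',s["tool_rot"]).as_matrix()
def wrist():
    s=robot.observe(); p=robot.read_camera("wrist")
    T=np.eye(4); T[:3,:3]=rot(s); T[:3,3]=s["tool_pos"]
    p["T"]=T@np.array(p["T_tool_cam"]); return p
def save(p,n): cv2.imwrite(f"pics/{n}.png",cv2.cvtColor(p["pixels"],cv2.COLOR_RGB2BGR))
Z=dict(pump_grip=.092,pump_line=.012,knob_grip=.096,valve_axis=.096,shut_mark=.012,oiler=0,crank_knob=.071)
def pts(p,names=Z):
    for n in names:
        for r in robot.tip_of(p,n)[:1]: print(n,round(r["p"],2),np.round(r["at"],1),onz(p,r["at"],Z[n]).round(4))
E
python3 - <<'E'
from h import *
print(robot.observe()); print([k for k in robot.read_camera("top")])
for c in("top","scene"):
    p=robot.read_camera(c); save(p,c); print(c); pts(p)
p=wrist();print(p["T_tool_cam"],p.keys())
E
```

```text
{'time': 0.0, 'qpos': array([ 1.14502285e+00,  3.42716338e-01,  1.52501520e+00,  1.34353383e-05,
        1.27538773e+00, -1.45983887e-01]), 'qvel': array([-2.74539569e-04, -6.57247955e-05,  1.07921920e-03, -2.26403548e-04,
        2.77453715e-04, -1.24497851e-03]), 'joint_efforts': array([-2.75258590e-04, -4.31251502e+01, -2.44213110e+01,  7.17507675e-02,
        5.61498245e-02, -1.34313368e-04]), 'tool_pos': array([0.14478986, 0.50424709, 0.24304889]), 'tool_rot': array([-3.14008414e+00, -2.34781744e-04,  2.86179896e+00]), 'contact_force': array([-0.85245285, -0.04142766,  0.70476455]), 'torque': array([-0.00773875,  0.00667504,  0.01042622]), 'grip_force': 0.0, 'opening': 0.09159131217511933}
['pixels', 'fx', 'fy', 'cx', 'cy', 'view', 'shot']
top
pump_grip 0.57 [183.6 169.5] [0.5321 0.2311 0.092 ]
pump_line 0.95 [178.9 181.4] [0.5124 0.2583 0.012 ]
knob_grip 0.51 [270.6 172.1] [ 0.5246 -0.0155  0.096 ]
valve_axis 0.78 [254.5 182.3] [0.4951 0.0298 0.096 ]
shut_mark 0.82 [248.2 211.3] [0.4226 0.0489 0.012 ]
oiler 0.72 [223.9 177.5] [0.5271 0.1239 0.    ]
crank_knob 0.54 [268.4 169.1] [ 0.5385 -0.0099  0.071 ]
scene
pump_grip 0.48 [240.8 157.9] [0.5321 0.2367 0.092 ]
pump_line 0.59 [233.2 170.3] [0.5145 0.2697 0.012 ]
knob_grip 0.42 [267.5 201.2] [ 0.5267 -0.0092  0.096 ]
valve_axis 0.98 [253.3 196.6] [0.4921 0.0283 0.096 ]
shut_mark 0.82 [229.4 216.9] [0.413  0.0467 0.012 ]
oiler 0.88 [249.3 194.4] [0.5246 0.1357 0.    ]
crank_knob 0.37 [266.7 206.7] [ 0.525  -0.0091  0.071 ]
[[ 5.11010561e-04  9.57830718e-01  2.87332656e-01  7.72946530e-02]
 [ 9.99999616e-01 -2.84829837e-04 -8.28975031e-04 -2.29063646e-06]
 [-7.12176835e-04  2.87332969e-01 -9.57830495e-01 -1.39952564e-01]
 [ 0.00000000e+00  0.00000000e+00  0.00000000e+00  1.00000000e+00]] dict_keys(['pixels', 'fx', 'fy', 'cx', 'cy', 'T_tool_cam', 'shot', 'T'])
```

View pics/top.png

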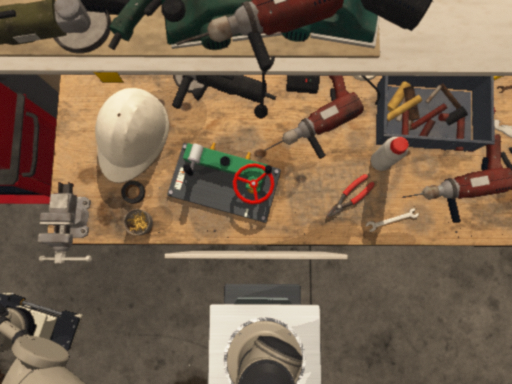

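View pics/scene.png

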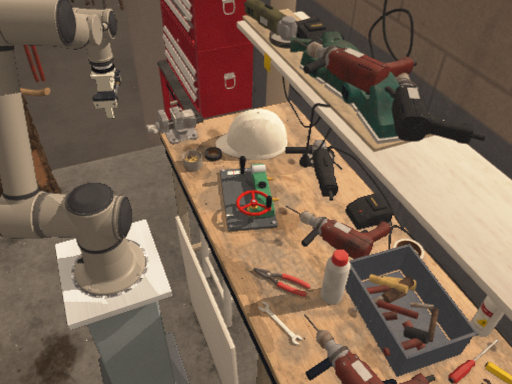

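The top view shows the oiler around (222,180): pump grip near (190,155), red wheel (253,184), and a hat on the left at (130,135). The scene view agrees. I'll go above it and look from close by.

Call:
{"name": "carry_out", "arguments": {"commands": [[[-0.033,-0.024,-0.006],0,1],[[-0.033,-0.024,-0.006],0,1],[[-0.033,-0.024,-0.006],0,1],[[-0.033,-0.024,-0.006],0,1],[[-0.033,-0.024,-0.006],0,1],[[-0.033,-0.024,-0.006],0,1],[[-0.033,-0.024,-0.006],0,1],[[-0.033,-0.024,-0.006],0,1],[[-0.033,-0.024,-0.006],0,1],[[-0.033,-0.024,-0.006],0,1],[[-0.033,-0.024,-0.006],0,1],[[-0.033,-0.024,-0.006],0,1],[[0,0,0],0,1],[[0,0,0],0,1]]}}

```text
time: 2.65
tool_pos: [0.4456, 0.1188, 0.3155]
tool_rot: [3.141, -0.001, 2.861]
contact_force: [-0.8, -0.2, -0.1]
opening: 0.0916
grip_force: 0.0
```

Run:
```python
from h import *
s=robot.observe();print(s["time"],s["qpos"].round(3),s["tool_pos"].round(4),s["tool_rot"].round(3),s["contact_force"])
p=wrist(); save(p,"w1"); pts(p)
```

```text
2.65 [ 9.400e-02  1.730e-01  1.554e+00  1.000e-03  1.415e+00 -1.197e+00] [0.4456 0.1188 0.3155] [ 3.141e+00 -1.000e-03  2.861e+00] [-0.79810068 -0.15522615 -0.1131639 ]
pump_grip 0.97 [354.  213.3] [0.533 0.223 0.092]
pump_line 0.56 [356.8 174. ] [0.511  0.2562 0.012 ]
knob_grip 0.63 [173.8 263.5] [ 0.5347 -0.0081  0.096 ]
valve_axis 0.87 [195.3 227.5] [0.496  0.0337 0.096 ]
shut_mark 0.86 [203.7 146.9] [0.4143 0.0591 0.012 ]
oiler 0.83 [267.5 204.4] [0.5239 0.1216 0.    ]
crank_knob 0.85 [178.3 252.4] [ 0.5322 -0.007   0.071 ]
```

View pics/w1.png

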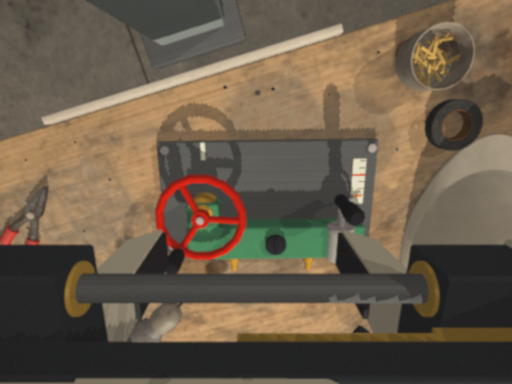

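The wrist view shows the grip top at (357,216), the strip at (358,180), the wheel centre at (200,220) and the knob hidden behind a finger near (176,257). The hat's edge is close to the pump, so I'll turn the gripper 90° so the fingers close along the pull direction.

Call:
{"name": "carry_out", "arguments": {"commands": [[[-0.014,0.031,0],0,1],[[-0.014,0.031,0],0,1],[[-0.014,0.031,0],0,1],[[-0.013,0.031,0],0,1],[[0,0,0.01],0.175,1],[[0,0,0.01],0.175,1],[[0,0,0.01],0.175,1],[[0,0,0.01],0.175,1],[[0,0,0.01],0.175,1],[[0,0,0.01],0.175,1],[[0,0,0.01],0.175,1],[[0,0,0.01],0.175,1],[[0,0,0.01],0.175,1],[[0,0,0],0,1],[[0,0,0],0,1]]}}

```text
time: 4.92
tool_pos: [0.5333, 0.2226, 0.2261]
tool_rot: [3.141, -0.0, 1.29]
contact_force: [-0.5, -0.7, -0.5]
opening: 0.0917
grip_force: 0.0
```

Run:
```python
from h import *
s=robot.observe();print(s["time"],s["qpos"].round(3),s["tool_pos"].round(4),s["tool_rot"].round(3),s["contact_force"])
p=wrist(); save(p,"w2"); pts(p)
```

```text
4.925 [0.263 0.452 1.402 0.    1.286 0.543] [0.5333 0.2226 0.2261] [ 3.141 -0.     1.29 ] [-0.48173241 -0.67197132 -0.50456769]
pump_grip 0.95 [251.6 191.1] [0.5336 0.2215 0.092 ]
pump_line 0.79 [226.  148.4] [0.5135 0.2546 0.012 ]
shut_mark 0.93 [204.9 313.6] [0.4228 0.0564 0.012 ]
oiler 0.55 [260.7 245.4] [0.5176 0.1246 0.    ]
```

View pics/w2.png

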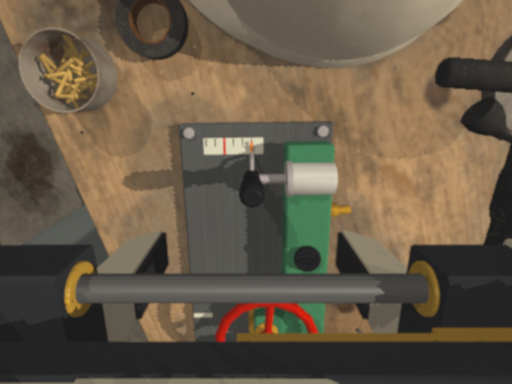

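The view shows the grip top at (252,187), the pointer at (252,146) and the red line at (225,147), with the hat clear of the gripper. Next: descend and close gently.

Call:
{"name": "carry_out", "arguments": {"commands": [[[-0.001,0.001,0.03],0,0.6],[[0,0,0.03],0,0.6],[[0,0,0.03],0,0.6],[[0,0,0.026],0,0.6],[[0,0,0.02],0,0.6],[[0,0,0],0,0.6],[[0,0,0],0,0.1],[[0,0,0],0,0.1],[[0,0,0],0,0.1],[[0,0,0],0,0.1],[[0,0,0],0,0.1],[[0,0,0],0,0.1]], "newtons": 25}}

```text
time: 6.82
tool_pos: [0.533, 0.2216, 0.0902]
tool_rot: [-3.14, -0.0, 1.287]
contact_force: [-5.3, 1.8, 6.1]
opening: 0.0219
grip_force: 25.0
```

Run:
```python
from h import *
s=robot.observe();print(s["time"],s["tool_pos"].round(4),s["tool_rot"].round(3),s["contact_force"],s["opening"],s["grip_force"])
p=wrist(); save(p,"w3"); pts(p,["pump_grip","pump_line"])
```

```text
6.825 [0.533  0.2216 0.0902] [-3.14  -0.     1.287] [-5.30031236  1.81213947  6.10334616] 0.02192387279550453 25.000733466586098
pump_grip 0.59 [250.  267.6] [0.5328 0.2212 0.092 ]
pump_line 0.92 [206.1 170.7] [0.5114 0.259  0.012 ]
```

View pics/w3.png

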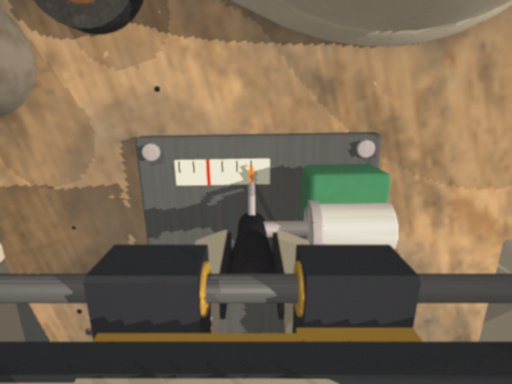

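The fingers hold the grip with the rod at home (pointer at column 251, line at 208). I'll pull most of the way, then measure.

Call:
{"name": "carry_out", "arguments": {"commands": [[[0,-0.004,0],0,0.1],[[0,-0.004,0],0,0.1],[[0,-0.004,0],0,0.1],[[0,-0.004,0],0,0.1],[[0,-0.004,0],0,0.1],[[0,-0.004,0],0,0.1],[[0,-0.003,0],0,0.1],[[0,-0.002,0],0,0.1],[[0,0,0],0,0.1],[[0,0,0],0,0.1]], "newtons": 35}}

```text
time: 8.22
tool_pos: [0.5083, 0.2284, 0.0903]
tool_rot: [3.137, -0.001, 1.287]
contact_force: [6.3, -4.5, 0.1]
opening: 0.0218
grip_force: 35.0
```

```bash
cat >> h.py <<'E'
def pump():
    s=robot.observe();print(s["time"],s["tool_pos"].round(4),s["contact_force"].round(1),s["opening"])
    print("travel",-(s["tool_pos"]-[.533,.2216,.0902])[:2]@[.961,-.277])
    p=wrist(); pts(p,["pump_line","pump_grip"])
    h=cv2.cvtColor(p["pixels"],cv2.COLOR_RGB2HSV)[100:230,100:420]
    for n,lo,hi in(("orange",8,20),("red",0,4)):
        y,x=np.nonzero((h[...,0]>=lo)&(h[...,0]<=hi)&(h[...,1]>(200 if n=="orange" else 150))&(h[...,2]>120))
        print(n,len(x),np.median(x)+100 if len(x) else 0,np.median(y)+100 if len(x) else 0)
    return p
E
python3 - <<'E'
from h import *
p=pump(); save(dict(pixels=cv2.resize(p["pixels"][110:230,120:320],None,fx=3,fy=3)),"w4"); print(p["fx"],p["cx"])
E
```

```text
8.225 [0.5083 0.2284 0.0903] [ 6.3 -4.5  0.1] 0.021793822272191437
travel 0.025677978026181107
pump_line 0.95 [242.4 170.2] [0.5115 0.2591 0.012 ]
pump_grip 0.95 [254.2 268.1] [0.5099 0.2272 0.092 ]
orange 27 250.0 174.0
red 47 244.0 170.0
319.3223582475892 251.5617778078617
```

View pics/w4.png

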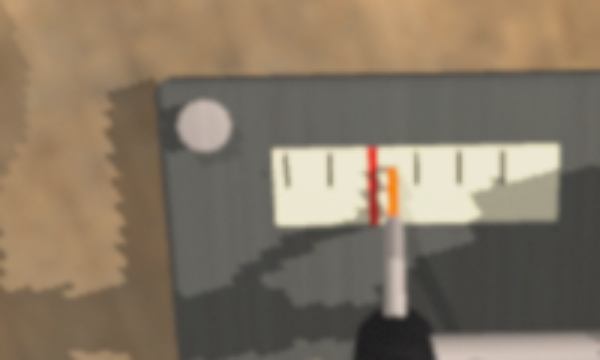

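The crop shows the pointer at column 251 and the line at 244, so about 4.5 mm remains. This agrees with the measured travel of 25.7 mm.

Call:
{"name": "carry_out", "arguments": {"commands": [[[0,-0.002,0],0,0.1],[[0,-0.001,0],0,0.1],[[0,-0.001,0],0,0.1],[[0,0,0],0,0.1],[[0,0,0],0,0.1]]}}

```text
time: 9.0
tool_pos: [0.5046, 0.2295, 0.0903]
tool_rot: [3.136, -0.001, 1.287]
contact_force: [7.5, -5.3, -0.7]
opening: 0.0222
grip_force: 35.0
```

Run:
```python
from h import *
p=pump(); save(dict(pixels=cv2.resize(p["pixels"][150:200,200:300],None,fx=6,fy=6)),"w5")
```

```text
9.0 [0.5046 0.2295 0.0903] [ 7.5 -5.3 -0.7] 0.022207074828171264
travel 0.029499217361119205
pump_line 0.76 [248.2 171.5] [0.5115 0.2581 0.012 ]
pump_grip 0.95 [251.8 267.8] [0.5051 0.2287 0.092 ]
orange 40 250.0 173.0
red 12 249.5 161.5
```

View pics/w5.png

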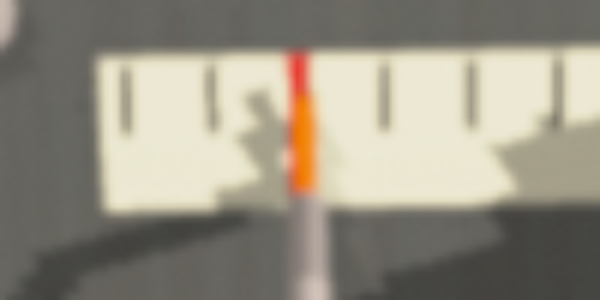

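The pointer stands on the line (within 0.5 mm, just short). I'll hold about a second, guide it back, release and rise.

Call:
{"name": "carry_out", "arguments": {"commands": [[[0,0,0],0,0.1],[[0,0,0],0,0.1],[[0,0,0],0,0.1],[[0,0,0],0,0.1],[[0,0,0],0,0.1],[[0,0,0],0,0.1],[[0,0,0],0,0.1],[[0,0,0],0,0.1],[[0,0,0],0,0.1],[[0,0.007,0],0,0.1],[[0,0.007,0],0,0.1],[[0,0.007,0],0,0.1],[[0,0.007,0],0,0.1],[[0,0.004,0],0,0.1],[[0,0,0],0,0.6],[[0,0,0],0,0.6],[[0,0,0],0,0.6],[[0,0,0],0,0.6]]}}

```text
time: 11.4
tool_pos: [0.5326, 0.2215, 0.0896]
tool_rot: [-3.141, 0.0, 1.287]
contact_force: [0.2, -0.4, -0.2]
opening: 0.0541
grip_force: 0.0
```

Run:
```python
from h import *
pump()
```

```text
11.4 [0.5326 0.2215 0.0896] [ 0.2 -0.4 -0.2] 0.054052287199209535
travel 0.0003337370417006602
pump_line 0.77 [206.1 172.8] [0.5107 0.2576 0.012 ]
pump_grip 0.62 [254.3 266.6] [0.5346 0.2214 0.092 ]
orange 25 251.0 174.0
red 52 208.0 171.5
```

Pump is home. Now over to the knob.

Call:
{"name": "carry_out", "arguments": {"commands": [[[0,0,-0.035],0,0.6],[[0,0,-0.035],0,0.6],[[0,0,-0.035],0,0.6],[[0,0,-0.03],0,0.6],[[-0.03,0.008,0],0,0.6],[[-0.038,0.012,0],0,0.6],[[-0.038,0.012,0],0,0.6],[[-0.038,0.012,0],0,0.6],[[-0.038,0.012,0],0,0.6],[[-0.038,0.01,0],0,0.6],[[0,0,0],0,0.6],[[0,0,0],0,0.6]]}}

```text
time: 13.05
tool_pos: [0.5345, -0.0078, 0.2247]
tool_rot: [-3.141, -0.001, 1.286]
contact_force: [0.9, 0.0, -0.4]
opening: 0.0551
grip_force: 0.0
```

Run:
```python
from h import *
s=robot.observe();print(s["time"],s["qpos"].round(3),s["tool_pos"].round(4),s["tool_rot"].round(3),s["contact_force"])
p=wrist(); save(p,"w6"); pts(p)
```

```text
13.05 [-1.580e-01  3.750e-01  1.529e+00  1.000e-03  1.238e+00  1.260e-01] [ 0.5345 -0.0078  0.2247] [-3.141e+00 -1.000e-03  1.286e+00] [ 0.85383525  0.03556642 -0.43982471]
pump_grip 0.61 [207.2  55.3] [0.5324 0.1083 0.092 ]
knob_grip 0.66 [248.6 193.2] [ 0.5321 -0.0085  0.096 ]
valve_axis 0.94 [198.7 157. ] [0.5005 0.0341 0.096 ]
shut_mark 0.95 [136.3 146.2] [0.4206 0.0545 0.012 ]
oiler 0.56 [204.2  60.1] [0.5196 0.1187 0.    ]
crank_knob 0.95 [247.1 187.3] [ 0.5301 -0.0094  0.071 ]
```

View pics/w6.png

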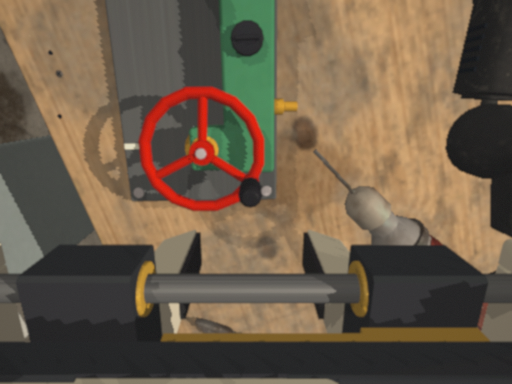

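The view shows the knob at (250,192), the hub at (201,153) and the shut mark at (131,146), so the wheel is about 0.4 turn open.

Run:
```python
from h import *
p=wrist()
h=cv2.cvtColor(p["pixels"],cv2.COLOR_RGB2HSV)
m=(((h[...,0]<6)|(h[...,0]>174))&(h[...,1]>170)&(h[...,2]>90)).astype(np.uint8); m[240:]=0
c=max(cv2.findContours(m,cv2.RETR_EXTERNAL,cv2.CHAIN_APPROX_NONE)[0],key=cv2.contourArea)[:,0]
W=np.array([onz(p,a,.064)[:2] for a in c])
from scipy.optimize import least_squares
f=least_squares(lambda v:np.hypot(*(W-v[:2]).T)-.0605,[.497,.033],loss="soft_l1",f_scale=.001)
print(f.x,np.abs(f.fun).mean(), onz(p,[201,153.5],.072))
pts(p,["knob_grip","crank_knob"])
```

```text
[0.49866841 0.0372839 ] 0.008379445191239012 [0.49859844 0.0336267  0.072     ]
knob_grip 0.71 [251.9 191.7] [ 0.5354 -0.008   0.096 ]
crank_knob 0.79 [246.4 184.1] [ 0.5304 -0.0062  0.071 ]
```

Call:
{"name": "carry_out", "arguments": {"commands": [[[-0.001,-0.001,0.03],0,0.6],[[0,0,0.03],0,0.6],[[0,0,0.03],0,0.6],[[0,0,0.025],0,0.6],[[0,0,0.015],0,0.6],[[0,0,0],0,0.6],[[0,0,0],0,0],[[0,0,0],0,0],[[0,0,0],0,0],[[0,0,0],0,0],[[0,0,0],0,0],[[0,0,0],0,0]], "newtons": 30}}

```text
time: 15.1
tool_pos: [0.533, -0.0087, 0.095]
tool_rot: [-3.141, -0.0, 1.287]
contact_force: [-3.7, 1.0, 6.5]
opening: 0.0193
grip_force: 30.0
```

```bash
cat > arc.py <<'E'
# rows for carry_out: arc about C from world angle a0 to a1 (tool yaw fixed), n rows; first row starts at commanded point P
from h import *
def arc(C,r,P,angs,yaw):
    X=np.array([np.cos(yaw),np.sin(yaw)]);Y=np.array([np.sin(yaw),-np.cos(yaw)])
    Q=[np.array(P)]; out=[]; acc=np.array(P,float)
    for a in angs:
        t=np.array(C)+r*np.array([np.cos(a),np.sin(a)]); d=t-acc
        v=[round(float(d@X),4),round(float(d@Y),4)]; acc=acc+v[0]*X+v[1]*Y
        out.append([[v[0],v[1],0],0,0])
    print(str(out)); print("end",acc)
E
python3 - <<'E'
from arc import *
s=robot.observe();print(s["time"],s["tool_pos"].round(4),s["tool_rot"].round(4),s["contact_force"].round(1),s["opening"])
t=s["tool_pos"][:2];C=[.4985,.034];d=t-C;a=np.arctan2(d[1],d[0]);print(np.hypot(*d),a)
arc(C,.055,t,np.linspace(a,a-1.2,9)[1:],s["tool_rot"][2])
E
```

```text
15.1 [ 0.533  -0.0087  0.095 ] [-3.1410e+00 -1.0000e-04  1.2869e+00] [-3.7  1.   6.5] 0.01934805753396629
0.05491398045552349 -0.8908578032695107
[[[-0.0064, -0.0051, 0], 0, 0], [[-0.0056, -0.0061, 0], 0, 0], [[-0.0046, -0.0069, 0], 0, 0], [[-0.0035, -0.0074, 0], 0, 0], [[-0.0023, -0.0079, 0], 0, 0], [[-0.0012, -0.0082, 0], 0, 0], [[0.0001, -0.0082, 0], 0, 0], [[0.0013, -0.0082, 0], 0, 0]]
end [ 0.47113023 -0.0137655 ]
```

Call:
{"name": "carry_out", "arguments": {"commands": [[[-0.0064,-0.0051,0],0,0],[[-0.0056,-0.0061,0],0,0],[[-0.0046,-0.0069,0],0,0],[[-0.0035,-0.0074,0],0,0]], "newtons": 35}}

```text
time: 15.6
tool_pos: [0.5033, -0.0219, 0.095]
tool_rot: [3.14, 0.0, 1.287]
contact_force: [2.5, -1.2, 4.3]
opening: 0.0192
grip_force: 35.0
```

Call:
{"name": "carry_out", "arguments": {"commands": [[[-0.0023,-0.0079,0],0,0],[[-0.0012,-0.0082,0],0,0],[[0.0001,-0.0082,0],0,0],[[0.0013,-0.0082,0],0,0],[[0,0,0],0,0]]}}

```text
time: 16.23
tool_pos: [0.4694, -0.0148, 0.0949]
tool_rot: [-3.139, 0.002, 1.287]
contact_force: [-5.9, -7.1, 10.7]
opening: 0.0193
grip_force: 35.0
```

Run:
```python
from arc import *
s=robot.observe();print(s["time"],s["tool_pos"].round(4),s["tool_rot"].round(4),s["contact_force"].round(1),s["opening"])
t=s["tool_pos"][:2];C=[.4985,.034];d=t-C;print(np.hypot(*d),np.arctan2(d[1],d[0]))
a=-.8909-1.2
arc(C,.055,[.47113,-.01377],np.linspace(a,-3.272,9)[1:],1.2869)
```

```text
16.225 [ 0.4694 -0.0148  0.0949] [-3.1391e+00  2.3000e-03  1.2874e+00] [-5.9 -7.1 10.7] 0.019296566252280885
0.05682973496036524 -2.107973475565709
[[[0.0025, -0.0077, 0], 0, 0], [[0.0036, -0.0073, 0], 0, 0], [[0.0046, -0.0067, 0], 0, 0], [[0.0056, -0.0059, 0], 0, 0], [[0.0063, -0.005, 0], 0, 0], [[0.0071, -0.0041, 0], 0, 0], [[0.0075, -0.0029, 0], 0, 0], [[0.0079, -0.0019, 0], 0, 0]]
end [0.44392361 0.04114878]
```

Run:
```python
from arc import *
arc([.497,.0328],.055,[.47113,-.01377],np.linspace(-2.078,-3.32,9)[1:],1.287)
```

```text
[[[0.0008, -0.0085, 0], 0, 0], [[0.0038, -0.0077, 0], 0, 0], [[0.0049, -0.007, 0], 0, 0], [[0.0059, -0.0061, 0], 0, 0], [[0.0068, -0.0052, 0], 0, 0], [[0.0075, -0.004, 0], 0, 0], [[0.0081, -0.0028, 0], 0, 0], [[0.0084, -0.0016, 0], 0, 0]]
end [0.44288212 0.04259406]
```

Call:
{"name": "carry_out", "arguments": {"commands": [[[0.0008,-0.0085,0],0,0],[[0.0038,-0.0077,0],0,0],[[0.0049,-0.007,0],0,0],[[0.0059,-0.0061,0],0,0]]}}

```text
time: 16.73
tool_pos: [0.447, 0.009, 0.0949]
tool_rot: [3.141, 0.001, 1.287]
contact_force: [1.7, -3.0, 6.7]
opening: 0.0191
grip_force: 35.0
```

Call:
{"name": "carry_out", "arguments": {"commands": [[[0.0068,-0.0052,0],0,0],[[0.0075,-0.004,0],0,0],[[0.0081,-0.0028,0],0,0],[[0.0084,-0.0016,0],0,0],[[0,0,0],0,0],[[0,0,0],0,0]]}}

```text
time: 17.48
tool_pos: [0.4427, 0.0429, 0.0949]
tool_rot: [-3.141, -0.001, 1.287]
contact_force: [0.5, 2.6, 7.0]
opening: 0.0191
grip_force: 35.0
```

```bash
cat >> arc.py <<'E'
def fit(P):
    from scipy.optimize import least_squares
    P=np.array(P); f=least_squares(lambda v:np.hypot(*(P-v).T)-.055,[.497,.033]); print("C",f.x.round(5),f.fun.round(4)); return f.x
def st(C):
    s=robot.observe();t=s["tool_pos"][:2];d=t-C;a=np.arctan2(d[1],d[0]);F=s["contact_force"]
    print(s["time"],t.round(4),s["tool_rot"].round(4),F.round(1),"r",np.hypot(*d).round(4),"ang",a.round(4),"Frad",F[:2]@d/np.hypot(*d),"Ftan",F[:2]@[-d[1],d[0]]/np.hypot(*d)); return t
E
python3 - <<'E'
from arc import *
t=robot.observe()["tool_pos"][:2]
C=fit([[.533,-.0087],[.5033,-.0219],[.4694,-.0148],t]); st(C); st([.497,.0328])
E
```

```text
C [0.49681 0.03278] [ 0.      0.0001 -0.0001  0.0001]
17.475 [0.4427 0.0429] [-3.1412e+00 -5.0000e-04  1.2870e+00] [0.5 2.6 7. ] r 0.0551 ang 2.9559 Frad -0.011503391568637512 Ftan -2.629960125404356
17.475 [0.4427 0.0429] [-3.1412e+00 -5.0000e-04  1.2870e+00] [0.5 2.6 7. ] r 0.0553 ang 2.9569 Frad -0.014285885425513851 Ftan -2.6299464828608365
```

Call:
{"name": "carry_out", "arguments": {"commands": [[[0.002,-0.0002,0],0,0],[[0.002,0,0],0,0],[[0.001,0,0],0,0],[[0.001,0,0],0,0],[[0,0,0],0,0]]}}

```text
time: 18.1
tool_pos: [0.4437, 0.0475, 0.0949]
tool_rot: [-3.141, 0.002, 1.288]
contact_force: [-2.8, -7.1, 9.4]
opening: 0.0188
grip_force: 35.0
```

Run:
```python
from arc import *
st([.4968,.0328])
```

```text
18.1 [0.4437 0.0475] [-3.1407e+00  2.0000e-03  1.2877e+00] [-2.8 -7.1  9.4] r 0.0551 ang 2.8723 Frad 0.7822621792371129 Ftan 7.601873619609303
```

Call:
{"name": "carry_out", "arguments": {"commands": [[[0.001,0,0],0,0],[[0.001,0,0],0,0],[[0.001,0,0],0,0],[[0,0,0],0,0]]}}

```text
time: 18.6
tool_pos: [0.4438, 0.0479, 0.0949]
tool_rot: [-3.14, 0.006, 1.289]
contact_force: [-5.8, -20.7, 11.5]
opening: 0.0192
grip_force: 35.0
```

Run:
```python
from arc import *
t=st([.4968,.0328])
arc([.4968,.0328],.055,[.4448,.0514],2.868+np.arange(1,61)*2*np.pi/30,1.287)
```

```text
18.6 [0.4438 0.0479] [-3.1399  0.0064  1.2889] [ -5.8 -20.7  11.5] r 0.0551 ang 2.8635 Frad -0.09756923033225824 Ftan 21.503565170149233
[[[-0.0153, 0.0014, 0], 0, 0], [[-0.0109, 0.0037, 0], 0, 0], [[-0.0099, 0.0059, 0], 0, 0], [[-0.0084, 0.0077, 0], 0, 0], [[-0.0067, 0.0094, 0], 0, 0], [[-0.0046, 0.0106, 0], 0, 0], [[-0.0023, 0.0112, 0], 0, 0], [[0.0002, 0.0115, 0], 0, 0], [[0.0025, 0.0113, 0], 0, 0], [[0.0048, 0.0104, 0], 0, 0], [[0.0068, 0.0092, 0], 0, 0], [[0.0086, 0.0077, 0], 0, 0], [[0.01, 0.0056, 0], 0, 0], [[0.011, 0.0034, 0], 0, 0], [[0.0115, 0.0011, 0], 0, 0], [[0.0114, -0.0013, 0], 0, 0], [[0.0109, -0.0037, 0], 0, 0], [[0.0099, -0.0058, 0], 0, 0], [[0.0085, -0.0078, 0], 0, 0], [[0.0066, -0.0094, 0], 0, 0], [[0.0046, -0.0105, 0], 0, 0], [[0.0023, -0.0113, 0], 0, 0], [[-0.0002, -0.0115, 0], 0, 0], [[-0.0025, -0.0112, 0], 0, 0], [[-0.0047, -0.0105, 0], 0, 0], [[-0.0069, -0.0092, 0], 0, 0], [[-0.0086, -0.0076, 0], 0, 0], [[-0.01, -0.0056, 0], 0, 0], [[-0.011, -0.0035, 0], 0, 0], [[-0.0115, -0.0011, 0], 0, 0], [[-0.0114, 0.0013, 0], 0, 0], [[-0.0109, 0.0037, 0], 0, 0], [[-0.009
[... 153 characters left out ...]
.0115, 0], 0, 0], [[0.0025, 0.0113, 0], 0, 0], [[0.0048, 0.0104, 0], 0, 0], [[0.0068, 0.0092, 0], 0, 0], [[0.0086, 0.0077, 0], 0, 0], [[0.01, 0.0056, 0], 0, 0], [[0.011, 0.0034, 0], 0, 0], [[0.0115, 0.0011, 0], 0, 0], [[0.0114, -0.0013, 0], 0, 0], [[0.0109, -0.0037, 0], 0, 0], [[0.0099, -0.0058, 0], 0, 0], [[0.0085, -0.0078, 0], 0, 0], [[0.0066, -0.0094, 0], 0, 0], [[0.0046, -0.0105, 0], 0, 0], [[0.0023, -0.0113, 0], 0, 0], [[-0.0002, -0.0115, 0], 0, 0], [[-0.0025, -0.0112, 0], 0, 0], [[-0.0047, -0.0105, 0], 0, 0], [[-0.0069, -0.0092, 0], 0, 0], [[-0.0086, -0.0076, 0], 0, 0], [[-0.01, -0.0056, 0], 0, 0], [[-0.011, -0.0035, 0], 0, 0], [[-0.0115, -0.0011, 0], 0, 0]]
end [0.44380399 0.047628  ]
```

Firm stop at the shut mark, as expected (21 N). Now two turns anticlockwise.

Call:
{"name": "carry_out", "arguments": {"commands": [[[-0.0153,0.0014,0],0,0],[[-0.0109,0.0037,0],0,0],[[-0.0099,0.0059,0],0,0],[[-0.0084,0.0077,0],0,0],[[-0.0067,0.0094,0],0,0],[[-0.0046,0.0106,0],0,0],[[-0.0023,0.0112,0],0,0],[[0.0002,0.0115,0],0,0],[[0.0025,0.0113,0],0,0],[[0.0048,0.0104,0],0,0]], "newtons": 40}}

```text
time: 19.85
tool_pos: [0.5102, -0.0207, 0.0949]
tool_rot: [-3.14, 0.001, 1.287]
contact_force: [-3.1, 1.8, 10.3]
opening: 0.0185
grip_force: 40.0
```

Call:
{"name": "carry_out", "arguments": {"commands": [[[0.0068,0.0092,0],0,0],[[0.0086,0.0077,0],0,0],[[0.01,0.0056,0],0,0],[[0.011,0.0034,0],0,0],[[0.0115,0.0011,0],0,0]]}}

```text
time: 20.48
tool_pos: [0.5497, 0.0175, 0.0949]
tool_rot: [-3.14, 0.001, 1.287]
contact_force: [-3.0, -2.2, 8.0]
opening: 0.019
grip_force: 40.0
```

Run:
```python
from arc import *
t=robot.observe()["tool_pos"][:2]; st([.4968,.0328])
C=fit([[.533,-.0087],[.5033,-.0219],[.4694,-.0148],[.4427,.0429],t]); print(2.868+np.pi-2*np.pi)
```

```text
20.475 [0.5497 0.0175] [-3.1403e+00  1.1000e-03  1.2869e+00] [-3.  -2.2  8. ] r 0.055 ang -0.2809 Frad -2.2569259565392925 Ftan -2.9192667681651345
C [0.49682 0.03278] [ 0.      0.0001 -0.0001  0.0001 -0.    ]
-0.2735926535897928
```

Tracking is excellent; continuing.

Call:
{"name": "carry_out", "arguments": {"commands": [[[0.0114,-0.0013,0],0,0],[[0.0109,-0.0037,0],0,0],[[0.0099,-0.0058,0],0,0],[[0.0085,-0.0078,0],0,0],[[0.0066,-0.0094,0],0,0],[[0.0046,-0.0105,0],0,0],[[0.0023,-0.0113,0],0,0],[[-0.0002,-0.0115,0],0,0],[[-0.0025,-0.0112,0],0,0],[[-0.0047,-0.0105,0],0,0],[[-0.0069,-0.0092,0],0,0],[[-0.0086,-0.0076,0],0,0],[[-0.01,-0.0056,0],0,0],[[-0.011,-0.0035,0],0,0],[[-0.0115,-0.0011,0],0,0]]}}

```text
time: 22.35
tool_pos: [0.4438, 0.048, 0.0949]
tool_rot: [-3.141, -0.001, 1.287]
contact_force: [4.0, 3.2, 5.5]
opening: 0.019
grip_force: 40.0
```

Run:
```python
from arc import *
st([.4968,.0328]); print(robot.observe()["opening"])
```

```text
22.35 [0.4438 0.048 ] [-3.1413e+00 -1.4000e-03  1.2865e+00] [4.  3.2 5.5] r 0.0552 ang 2.8632 Frad -2.9932389556916563 Ftan -4.176313119749873
0.019026202901268094
```

Call:
{"name": "carry_out", "arguments": {"commands": [[[-0.0114,0.0013,0],0,0],[[-0.0109,0.0037,0],0,0],[[-0.0099,0.0059,0],0,0],[[-0.0084,0.0077,0],0,0],[[-0.0067,0.0094,0],0,0],[[-0.0046,0.0106,0],0,0],[[-0.0023,0.0112,0],0,0],[[0.0002,0.0115,0],0,0],[[0.0025,0.0113,0],0,0],[[0.0048,0.0104,0],0,0],[[0.0068,0.0092,0],0,0],[[0.0086,0.0077,0],0,0],[[0.01,0.0056,0],0,0],[[0.011,0.0034,0],0,0],[[0.0115,0.0011,0],0,0]]}}

```text
time: 24.22
tool_pos: [0.5495, 0.0171, 0.0949]
tool_rot: [-3.14, 0.002, 1.287]
contact_force: [-2.1, -4.8, 9.4]
opening: 0.0193
grip_force: 40.0
```

Call:
{"name": "carry_out", "arguments": {"commands": [[[0.0114,-0.0013,0],0,0],[[0.0109,-0.0037,0],0,0],[[0.0099,-0.0058,0],0,0],[[0.0085,-0.0078,0],0,0],[[0.0066,-0.0094,0],0,0],[[0.0046,-0.0105,0],0,0],[[0.0023,-0.0113,0],0,0],[[-0.0002,-0.0115,0],0,0],[[-0.0025,-0.0112,0],0,0],[[-0.0047,-0.0105,0],0,0],[[-0.0069,-0.0092,0],0,0],[[-0.0086,-0.0076,0],0,0],[[-0.01,-0.0056,0],0,0],[[-0.011,-0.0035,0],0,0],[[-0.0115,-0.0011,0],0,0],[[0,0,0],0,0],[[0,0,0],0,0]]}}

```text
time: 26.35
tool_pos: [0.4438, 0.0478, 0.0949]
tool_rot: [-3.141, -0.001, 1.286]
contact_force: [1.9, 2.2, 8.8]
opening: 0.0188
grip_force: 40.0
```

Run:
```python
from arc import *
st([.4968,.0328]); print(robot.observe()["opening"])
p=wrist(); save(p,"w7"); pts(p,["knob_grip","crank_knob","shut_mark"])
```

```text
26.35 [0.4438 0.0478] [-3.1410e+00 -8.0000e-04  1.2863e+00] [1.9 2.2 8.8] r 0.0551 ang 2.8663 Frad -1.2609658149616068 Ftan -2.5926656674076236
0.018828536935362686
knob_grip 0.76 [254.7 264.7] [0.4461 0.0479 0.096 ]
crank_knob 0.78 [249.2 241.6] [0.4435 0.0492 0.071 ]
shut_mark 0.81 [214.2 210.7] [0.4174 0.0541 0.012 ]
```

View pics/w7.png

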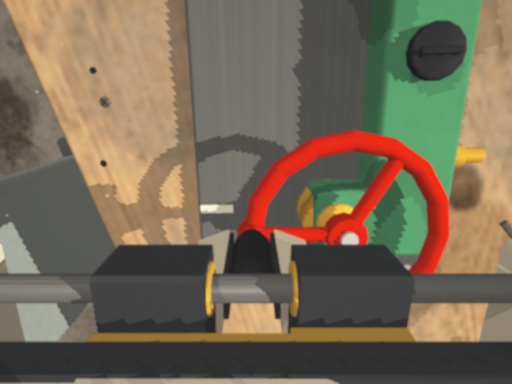

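The knob stands in the fingers over the shut mark (stripe at (216,209)), within about 0.6° of two turns. One small nudge, settle, and hand in.

Call:
{"name": "carry_out", "arguments": {"commands": [[[-0.0005,0,0],0,0],[[0,0,0],0,0],[[0,0,0],0,0],[[0,0,0],0,0]]}}

```text
time: 27.05
tool_pos: [0.4438, 0.0478, 0.0949]
tool_rot: [-3.141, -0.001, 1.286]
contact_force: [1.4, 4.0, 7.4]
opening: 0.0193
grip_force: 40.0
```

Run:
```python
from arc import *
st([.4968,.0328]); print(robot.hand_in())
```

```text
27.05 [0.4438 0.0478] [-3.1411e+00 -1.5000e-03  1.2863e+00] [1.4 4.  7.4] r 0.0551 ang 2.866 Frad -0.21246239724898996 Ftan -4.231677250046509
the job is handed in; nothing more can be done
None
```

I handed the job in at 27 s. The pump was drawn to about 0.5 mm short of the red line, held for about a second, then returned home. The valve was closed to its stop and backed off two turns, within about 0.6° by my measurement, and the gripper is still holding the crank knob. The hand-in gave no verdict.

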